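# Find the rocking port cover on the filter module and press it home

## Task

One of the five identical port covers on the filter module is not snapped in: it rocks when its edge is pressed lightly with a fingertip, while the seated ones stay level. Test covers with light presses on the edge until you have felt the loose one rock, then press that one firmly down in the middle until it is fully home and level, and take the hand away. Do not lean hard on the covers that are already seated, and do not pick up or shift anything else.

Things in the scene. Friction and masses are not known exactly. Their poses are not given: they have to be found in the camera images.
- module: black plastic filter module clamped on an aluminium plate (280 x 470 mm), fixed; origin on the table under its centre, x across, y along it. On its deck (208 x 332 mm, 56 mm above the table) five round collars (92 mm across, rim at 64 mm): three on the -x side, two on the +x side, each with an identical dark grey cover (76 mm across, flat top). Clamps at y +-205 mm, 85 mm high
- cover1 (a point): point of the module at the middle of port 1 (module x -55, y -115 mm), at the height where the flat top of a fully seated cover lies: 69 mm above the table, 5 mm above the collar's rim. It does not move with the cover
- cover2 (a point): point of the module at the middle of port 2 (module x -55, y +0 mm), at the height where the flat top of a fully seated cover lies: 69 mm above the table, 5 mm above the collar's rim. It does not move with the cover
- cover3 (a point): point of the module at the middle of port 3 (module x -55, y +115 mm), at the height where the flat top of a fully seated cover lies: 69 mm above the table, 5 mm above the collar's rim. It does not move with the cover
- cover4 (a point): point of the module at the middle of port 4 (module x +52, y -58 mm), at the height where the flat top of a fully seated cover lies: 69 mm above the table, 5 mm above the collar's rim. It does not move with the cover
- cover5 (a point): point of the module at the middle of port 5 (module x +52, y +58 mm), at the height where the flat top of a fully seated cover lies: 69 mm above the table, 5 mm above the collar's rim. It does not move with the cover
- loose_sink (a joint): the one cover that is not snapped in; the reading does not tell in which port it is. How far it has been pushed down (m): 0 as found, when its top stands about 4 mm higher than those of the seated covers; 0.004 fully home; negative when pulled up. Its seal grips it: it slides only under about 17 N near its middle, and stays where it is left
- loose_rock_x (a joint): the one cover that is not snapped in; the reading does not tell in which port it is. Its tilt about the module's x axis (rad), 0 level. Before it is seated it rocks freely under 1 to 3 N on its outer edge, up to about 0.1 either way, and springs back to level; once home it no longer rocks
- loose_rock_y (a joint): the same, its tilt about the module's y axis (rad)
- firm1 (a joint): one of the four seated covers (the reading does not tell in which port it is). How far it is pressed down on its rubber seal (m): 0 at rest; it yields evenly, without rocking, about 1 mm for each 4 N and springs back
- firm2 (a joint): one of the four seated covers (the reading does not tell in which port it is). How far it is pressed down on its rubber seal (m): 0 at rest; it yields evenly, without rocking, about 1 mm for each 4 N and springs back
- firm3 (a joint): one of the four seated covers (the reading does not tell in which port it is). How far it is pressed down on its rubber seal (m): 0 at rest; it yields evenly, without rocking, about 1 mm for each 4 N and springs back
- firm4 (a joint): one of the four seated covers (the reading does not tell in which port it is). How far it is pressed down on its rubber seal (m): 0 at rest; it yields evenly, without rocking, about 1 mm for each 4 N and springs back
- fitting: a brass hose fitting, round, 20 mm across and 36 mm high, standing on the module's deck among the covers; origin at the centre of its underside. A bystander, to be left alone
- gauge: a steel plug gauge, 19 mm across and 44 mm high, standing on the module's deck among the covers; origin at the centre of its underside. A bystander, to be left alone
- driver: a screwdriver with a black handle, 200 mm long, lying on the table, x towards its tip; origin at the middle of its length, on the table. A bystander, to be left alone
- jar: a white grease jar, 64 mm across and 70 mm high, standing on the table; origin at the centre of its underside. A bystander, to be left alone
- spigot: a black plastic spigot with a green seal ring, foot 90 mm across, 54 mm high, standing on the table; origin at the centre of its underside. A bystander, to be left alone
- small_bin: a small open blue bin, 150 x 100 x 70 mm, on the table; origin at the centre of its underside. A bystander, to be left alone
- clip: a black plastic clip, 45 x 22 x 24 mm, lying on the table; origin at the centre of its underside. A bystander, to be left alone

How it is judged:
On the way, in this order (a step that is already met when the one before it is completed fails the run):
1. the loose cover rocks under a light press on its edge (tilts more than 0.04 rad, before it has been pushed down 2 mm) ((value of joint any of loose_rock_x, loose_rock_y above 0.04 rad or value of joint any of loose_rock_x, loose_rock_y below -0.04 rad) and value of joint loose_sink below 0.002 m), for 0.02 s.
2. the loose cover has been pressed home (value of joint loose_sink above 0.0027 m and value of joint loose_rock_x between -0.02 and 0.02 rad and value of joint loose_rock_y between -0.02 and 0.02 rad), for 0.1 s.
At the end, for the whole second after the job is handed in: the loose cover is home (pushed down at least 2.7 of about 4 mm) and level within 0.02 rad, at rest; the four others stand free at their height (within 1 mm) (all of step 2 and value of joint each of firm1, firm2, firm3, firm4 below 0.001 m and velocity of joint loose_sink below 0.005 m/s); the robot touches nothing.
It fails at once if anything else (fitting, gauge, screwdriver, jar, spigot, bin, clip) is picked up, knocked over or pushed away (25 mm) (distance of any of fitting, gauge, driver, jar, spigot, small_bin, clip from where it was at the start of the episode above 0.025 m or angle between any of fitting, gauge, jar, spigot's own z axis and vertical above 0.5 rad).
It fails at once if the loose cover is pulled up out of its port (3 mm) (value of joint loose_sink below -0.003 m).
It fails at once if a cover that was already seated is leaned on so hard that it sinks 3.5 mm (about 14 N) and its seal is crushed (value of joint any of firm1, firm2, firm3, firm4 above 0.0035 m).
It also fails if it takes over 54 s, if anything falls off the work surface, if the arm or the gripper's body presses on something with over 40 N, if the wrist force passes 120 N, or if a joint passes its speed limit or range.

## Robot

A 6-joint arm with a two-finger parallel gripper is mounted at the origin on the work surface. World frame = base frame: x ahead of the robot, y to its left, z up, the work surface at z = 0. Lengths are in m, angles in rad, forces in N, time in s.
With the tool pointing down it reaches from about 0.4 to 0.925 m from the base axis. Payload 3.4 kg.
Tool frame: the origin (TCP) lies where the fingers leave the gripper's body, on its centre line; the fingertips stand 73 mm ahead of it and the grasp point (between the pads) lies 54 mm ahead of it; z points along the fingers, y is the direction in which the jaws open and shut (so a half turn about z gives the same grasp; the last joint's range is limited). The gripper opens to 85 mm and grips with 20 to 120 N. Pads are 22 mm wide; open, the fingers measure 114 mm over their backs; the gripper's body (76 mm by 85 mm) begins 54 mm behind the grasp point. The pads swing forward as they close: fully open they stand 13 mm farther back than shut.
Start: joints at [-1.373, 0.307, 1.506, -0, 1.328, -0.073], TCP at [0.154, -0.554, 0.304] pointing down, gripper open.
Joint ranges: [-3.12, 3.12], [-1.05, 2.28], [0.14, 2.33], [-1.42, 4.57], [0.1, 2.73], [-2.68, 2.68]. Speed limits (rad/s): [2.57, 2.57, 3.14, 3.14, 3.14, 3.14].

## Interface

Orientations are given as a 3x3 rotation matrix whose columns are the frame's x, y, z axes.
In Python, from rig import arm gives the robot as it stands. Calls block until the motion is done:
- arm.goto(position, orientation): joint-space move of the TCP to a pose.
- arm.movel(position, attitude=None, rate=0.15): straight line of the TCP; attitude=None keeps the orientation; rate is the mean speed in m/s.
- arm.move_joints(angles): joint-space move.
- arm.gripper_to(opening, effort=None): finger opening in m; effort is the grip in N (None keeps the last); returns when the fingers have stopped.
- arm.wait(seconds).
- arm.solve_ik(position, orientation): joint angles nearest the present ones, or None.
- arm.read_state(): the state.
- arm.grab_frame(name): name is "scene" or "top" or "wrist"; returns a dict with "image" (384x512x3 uint8, red, green, blue), "mtx" (3x3 intrinsics, pixels), "world_to_cam" (4x4, takes a point from world to camera coordinates). Camera axes: x right, y down, z forward; pixel columns grow to the right and rows downward; lengths in m; the calibration is good to about 2 mm. A picture is of the moment at which its call begins. There is no depth.
A pose or a line that the arm cannot do raises arm.PlanningError and nothing moves.
- arm.job_done(): hands the job in, once; it reports no verdict.
The state is a dict: "time_s": time; "q": joint angles; "qd": joint speeds; "joint_torque": joint torques, N m; "tool_pos": TCP position; "tool_rot": TCP orientation; "force": force on the tool from outside, world axes, zero at the start; "ft_torque": the same for the moment, N m; "opening": finger opening in m.
Only numpy, scipy, OpenCV 4.12 (cv2) and the standard library are available. Lean on these libraries where they do the work, as an engineer would, in place of code of your own. Each camera call takes 0.05 s, during which the arm holds its last target.

## Working session

There is one attempt and no reset: what is moved stays moved. The work goes in short steps, each a Python script; the robot and the scene stay as the last script left them, time stands still between calls to the robot, and variables do not carry over. Pictures are saved under pics/ and viewed, and the job is handed in when it is done.

```bash
mkdir -p pics; python3 - <<'E'
from rig import arm
import cv2,numpy as np
for n in("top","scene","wrist"):
    f=arm.grab_frame(n);cv2.imwrite(f"pics/a_{n}.png",f["image"][:,:,::-1]);np.savez(f"{n}.npz",**f)
    print(n,f["mtx"].round(1).tolist(),f["world_to_cam"].round(3).tolist())
s=arm.read_state();print({k:np.round(v,3) for k,v in s.items()})
E
```

```text
top [[484.0, 0.0, 261.3], [0.0, 484.0, 195.6], [0.0, 0.0, 1.0]] [[0.018, -1.0, 0.023, -0.014], [-0.993, -0.02, -0.115, 0.48], [0.115, -0.021, -0.993, 1.728], [0.0, 0.0, 0.0, 1.0]]
scene [[432.6, 0.0, 259.6], [0.0, 432.6, 188.9], [0.0, 0.0, 1.0]] [[0.695, 0.719, -0.009, -0.341], [0.484, -0.477, -0.733, -0.156], [-0.532, 0.505, -0.68, 1.857], [0.0, 0.0, 0.0, 1.0]]
wrist [[330.1, 0.0, 259.8], [0.0, 330.1, 189.0], [0.0, 0.0, 1.0]] [[0.268, -0.964, -0.002, -0.573], [-0.923, -0.257, 0.285, -0.036], [-0.275, -0.075, -0.958, 0.379], [0.0, 0.0, 0.0, 1.0]]
{'time_s': np.float64(0.15), 'q': array([-1.374,  0.307,  1.507,  0.   ,  1.328, -0.073]), 'qd': array([ 0.001, -0.001, -0.005,  0.002, -0.001, -0.001]), 'joint_torque': array([-0.0000e+00, -4.5798e+01, -2.5222e+01, -0.0000e+00,  8.0000e-03,
       -0.0000e+00]), 'tool_pos': array([ 0.154, -0.554,  0.303]), 'tool_rot': array([[ 0.964,  0.267, -0.   ],
       [ 0.267, -0.964,  0.002],
       [ 0.   , -0.002, -1.   ]]), 'force': array([ 0.55 , -0.081,  0.448]), 'ft_torque': array([-0.019,  0.01 ,  0.022]), 'opening': np.float64(0.085)}
```

```bash
ls -la .
```

```text
total 1752
drwxr-xr-x  3 agent agent   4096 Dec  7 00:53 .
drwxr-xr-x 23 root  root    4096 Dec  7 00:53 ..
drwxr-xr-x  2 agent agent   4096 Dec  7 00:53 pics
-rw-r--r--  1 agent agent 590782 Dec  7 00:53 scene.npz
-rw-r--r--  1 agent agent 590782 Dec  7 00:53 top.npz
-rw-r--r--  1 agent agent 590782 Dec  7 00:53 wrist.npz
```

View pics/a_top.png

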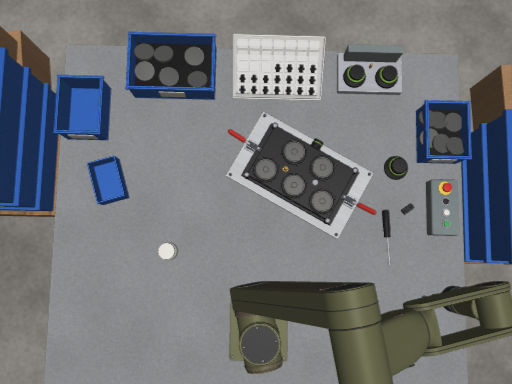

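View pics/a_scene.png

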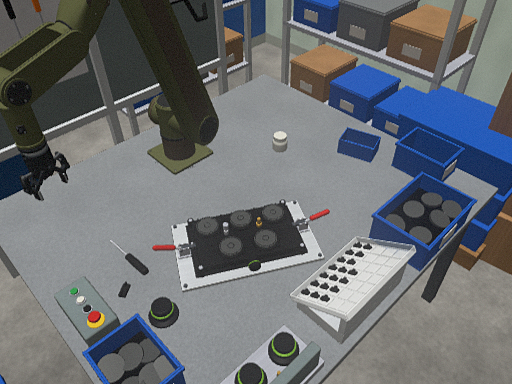

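```bash
python3 - <<'E'
import cv2
a=cv2.imread("pics/a_top.png")[100:250,215:390];cv2.imwrite("pics/b.png",cv2.resize(a,None,fx=4,fy=4,interpolation=cv2.INTER_CUBIC))
a=cv2.imread("pics/a_scene.png")[190:295,160:340];cv2.imwrite("pics/b2.png",cv2.resize(a,None,fx=4,fy=4,interpolation=cv2.INTER_CUBIC))
E
```

```text
(no output)
```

View pics/b.png

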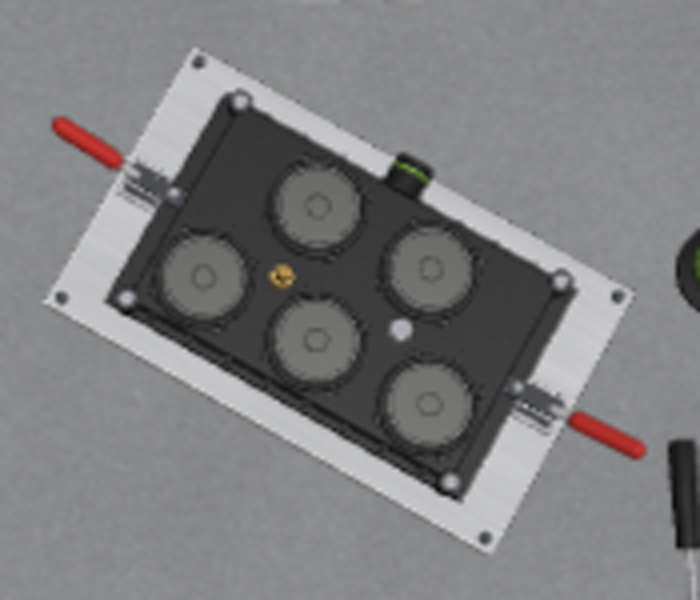

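View pics/b2.png

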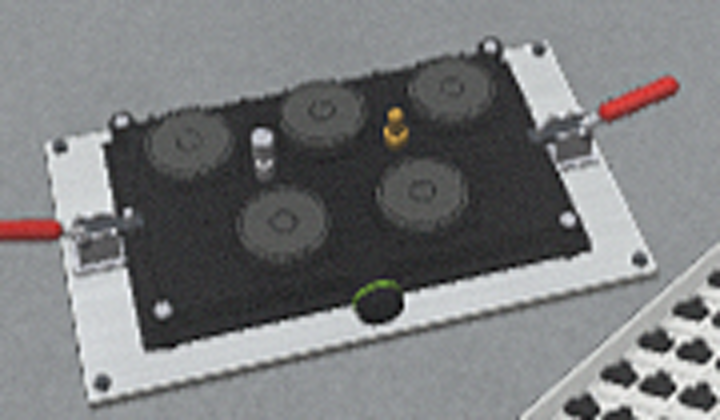

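```bash
cat > h.py <<'E'
import numpy as np,cv2
def blobs(n,lo,hi,box,amin,amax):
    f=np.load(n+".npz");im=f["image"];x0,y0,x1,y1=box;S=4
    c=cv2.resize(im[y0:y1,x0:x1],None,fx=S,fy=S,interpolation=cv2.INTER_CUBIC)
    g=cv2.GaussianBlur(c,(9,9),0).astype(int)
    m=((g.min(2)>lo)&(g.max(2)<hi)&(g.max(2)-g.min(2)<25)).astype(np.uint8)
    m=cv2.morphologyEx(m,cv2.MORPH_OPEN,np.ones((9,9)))
    out=[]
    for k in cv2.findContours(m,cv2.RETR_EXTERNAL,cv2.CHAIN_APPROX_NONE)[0]:
        k=cv2.convexHull(k);a=cv2.contourArea(k)
        if amin<a/S/S<amax:
            e=cv2.fitEllipse(k); 
            out.append(((e[0][0]+.5)/S-.5+x0,(e[0][1]+.5)/S-.5+y0,e[1][0]/S,e[1][1]/S))
    return np.array(out)
def ray(n,uv,z):
    f=np.load(n+".npz");T=f["world_to_cam"];R=T[:3,:3]
    d=R.T@np.linalg.inv(f["mtx"])@np.array([uv[0],uv[1],1]);o=-R.T@T[:3,3]
    return o+d*(z-o[2])/d[2]
def proj(n,p):
    f=np.load(n+".npz");T=f["world_to_cam"];q=f["mtx"]@(T[:3,:3]@p+T[:3,3]);return q[:2]/q[2]
def P(n):
    f=np.load(n+".npz");return f["mtx"]@f["world_to_cam"][:3]
E
python3 - <<'E'
from h import *
f=np.load("top.npz")["image"];print(f[152,290],f[152,308],f[100+70,255],f[175,305])
s=np.load("scene.npz")["image"];print(s[190+50,160+75],s[190+70,160+50])
t=blobs("top",75,140,(235,125,360,222),250,800);print(t.round(2))
sc=blobs("scene",50,90,(160,190,340,295),150,800);print(sc.round(2))
for b in t: print(ray("top",b[:2],.069).round(4))
E
```

```text
[109 108 107] [57 57 58] [60 60 60] [62 60 61]
[88 91 87] [56 56 60]
[[267.17 210.36  25.08  32.34]
 [321.82 200.73  20.59  21.34]
 [293.69 184.63  20.41  21.22]
 [265.45 168.85  20.41  20.79]
 [322.19 166.92  20.18  20.75]
 [293.97 151.27  19.95  20.73]]
[[230.34 245.64  20.54  24.37]
 [292.   240.4   14.14  18.49]
 [265.31 238.04  20.4   24.17]
 [206.54 226.14  18.01  24.25]
 [240.67 218.17  17.74  22.92]
 [273.33 212.08  18.65  25.33]]
[ 0.4234 -0.0257  0.069 ]
[ 0.4615 -0.2191  0.069 ]
[ 0.5171 -0.1186  0.069 ]
[ 0.5717 -0.0172  0.069 ]
[ 0.5831 -0.22    0.069 ]
[ 0.6378 -0.1184  0.069 ]
```

```bash
cat >> h.py <<'E'
MOD=np.array([[-55,-115],[-55,0],[-55,115],[52,-58],[52,58]])/1e3
E
python3 - <<'E'
from h import *
t=blobs("top",75,140,(235,125,360,222),250,800)[[1,2,3,4,5],:2]
sc=blobs("scene",50,90,(160,190,340,295),150,800)[[3,4,5,0,2],:2]
W=np.array([ray("top",b,.069) for b in t])
A=MOD-MOD.mean(0);B=W[:,:2]-W[:,:2].mean(0)
U,S,V=np.linalg.svd(A.T@B);R=(U@V).T;print("det",np.linalg.det(R),"scale",S.sum()/(A**2).sum())
o=W[:,:2].mean(0)-R@MOD.mean(0)
print("o",o,"yaw",np.arctan2(R[1,0],R[0,0]),R)
print("res mm",((W[:,:2]-(MOD@R.T+o))*1e3).round(2).tolist())
X=cv2.triangulatePoints(P("top"),P("scene"),t.T.copy(),sc.T.copy());print((X[:3]/X[3]).T.round(4))
np.savez("mod.npz",R=R,o=o)
# bystanders: gauge and fitting on deck
for name,uv in(("gauge top",(215+400/4,100+329/4,)),("fitting",(215+282/4,100+276/4))):
    for z in(.056,.1): p=ray("top",uv,z);print(name,z,p.round(3),(R.T@(p[:2]-o)*1e3).round(0))
E
```

```text
det 1.0000000000000002 scale 0.9984121446471018
o [ 0.56496483 -0.14449938] yaw -0.4982161869203569 [[ 0.87843637  0.47785933]
 [-0.47785933  0.87843637]]
res mm [[-0.19, 0.11], [0.42, -0.38], [0.13, 0.0], [0.19, 0.25], [-0.56, 0.01]]
[[ 0.4621 -0.2198  0.064 ]
 [ 0.518  -0.1175  0.069 ]
 [ 0.5735 -0.0159  0.066 ]
 [ 0.5837 -0.2201  0.0669]
 [ 0.639  -0.1178  0.0666]]
gauge top 0.056 [ 0.529 -0.196  0.056] [ -7. -63.]
gauge top 0.1 [ 0.523 -0.19   0.1  ] [-15. -61.]
fitting 0.056 [ 0.575 -0.09   0.056] [-17.  53.]
fitting 0.1 [ 0.567 -0.087  0.1  ] [-26.  52.]
```

```bash
cat >> h.py <<'E'
def tool():
    m=np.load("mod.npz");R=m["R"];x=np.array([R[0,0],R[1,0],0]);z=np.array([0,0,-1.]);return np.c_[x,np.cross(z,x),z]
def pt(mx,my,z):
    m=np.load("mod.npz");p=m["R"]@np.array([mx,my])/1e3+m["o"];return np.array([p[0],p[1],z])
def fz(arm,n=6):
    v=[]
    for _ in range(n): arm.wait(0.01);v.append(arm.read_state()["force"])
    return np.mean(v,0)
E
python3 - <<'E'
from h import *
from rig import arm
Q=tool()
for p in [pt(-91,0,.25),pt(-91,0,.135),pt(-55,0,.135),pt(88,-58,.135)]: 
    q=arm.solve_ik(p,Q);print(None if q is None else np.round(q,2))
arm.gripper_to(0.0,20)
arm.goto(pt(-91,0,.20),Q)
s=arm.read_state();print(s["time_s"],s["tool_pos"],pt(-91,0,.2),s["opening"],fz(arm))
f=arm.grab_frame("wrist");cv2.imwrite("pics/c.png",f["image"][:,:,::-1])
E
```

```text
[-0.29  0.25  1.75 -0.    1.15  1.78]
[-0.29  0.4   1.89 -0.    0.86  1.78]
[-0.3   0.43  1.81 -0.    0.9   1.76]
[-0.43  0.57  1.52 -0.    1.05  1.64]
2.9667 [ 0.48525231 -0.10164564  0.20018625] [ 0.48502712 -0.10101418  0.2       ] -6.123697078128726e-06 [-0.09773645  0.07908165  0.04473973]
```

View pics/c.png

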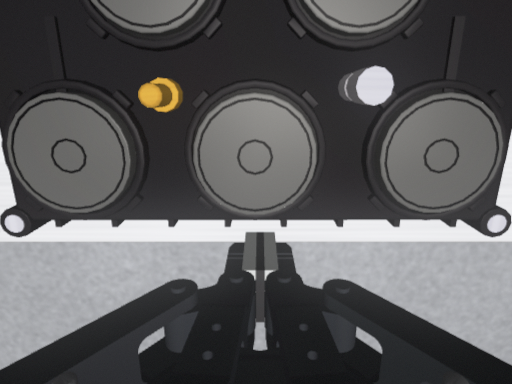

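```bash
cat >> h.py <<'E'
def probe(arm,mx,my,zs=.151,flim=3.0,dlim=.0026,step=.0005,zmin=.1395):
    p=pt(mx,my,zs);arm.movel(p,rate=.1);b=fz(arm,8)[2];z=zs;zc=None;log=[]
    while z>zmin:
        z-=step;p[2]=z;arm.movel(p,rate=.02);s=arm.read_state();F=fz(arm,4)[2]-b;a=s["tool_pos"][2]
        log.append((round((a-.073)*1e3,2),round(F,2)))
        if zc is None and F>.5: zc=a
        if F>flim or (zc is not None and zc-a>dlim): break
    return zc,log
E
python3 - <<'E'
from h import *
from rig import arm
t0=arm.read_state()["time_s"]
zc,l=probe(arm,-91,0)
print(zc,l,t0,arm.read_state()["time_s"])
E
```

```text
0.14449060053968676 [(np.float64(77.98), np.float64(-0.18)), (np.float64(77.04), np.float64(0.07)), (np.float64(76.41), np.float64(0.03)), (np.float64(75.96), np.float64(-0.14)), (np.float64(75.46), np.float64(-0.1)), (np.float64(74.97), np.float64(-0.22)), (np.float64(74.48), np.float64(-0.64)), (np.float64(73.97), np.float64(-0.54)), (np.float64(73.45), np.float64(-0.33)), (np.float64(72.98), np.float64(-0.47)), (np.float64(72.49), np.float64(0.14)), (np.float64(72.0), np.float64(-0.17)), (np.float64(71.49), np.float64(0.7)), (np.float64(70.96), np.float64(1.13)), (np.float64(70.44), np.float64(1.29)), (np.float64(69.96), np.float64(1.71)), (np.float64(69.56), np.float64(3.17))] 3.0667 8.5917
```

```bash
python3 - <<'E'
from h import *
from rig import arm
for k in (.1422,.1417):
    p=pt(-91,0,k);arm.movel(p,rate=.02);print(arm.read_state()["tool_pos"][2]-.073,fz(arm,6)[2])
f=arm.grab_frame("wrist");cv2.imwrite("pics/d.png",f["image"][:,:,::-1]);print(arm.read_state()["time_s"])
E
```

```text
0.069463068624482 6.2484065632015975
0.06934260272532079 9.834661784421806
9.2417
```

View pics/d.png

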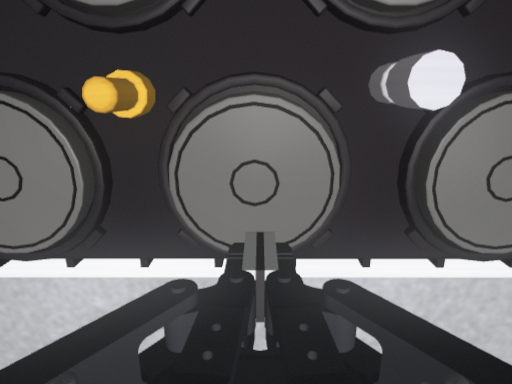

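Contact came about 3 mm above seated height. It yielded softly (about 1 N/mm) over some 2.5 mm and then met a hard stop, which is a rock and not a 4 N/mm seal. I'll lift off and press the middle, guarded on contact height.

```bash
python3 - <<'E'
from h import *
from rig import arm
arm.movel(pt(-91,0,.155),rate=.08)
zs=.1475;arm.movel(pt(-55,0,.155),rate=.1);arm.movel(pt(-55,0,zs),rate=.08)
b=fz(arm,8)[2];z=zs;zc=None
while z>.1385:
    z-=.0005;arm.movel(pt(-55,0,z),rate=.02);F=fz(arm,4)[2]-b;a=arm.read_state()["tool_pos"][2]
    print(round((z-.073)*1e3,1),round((a-.073)*1e3,2),round(F,1))
    if zc is None and F>1.5: zc=a
    if zc is None and a<.1435: print("no contact: low, abort");break
    if zc is not None and F>3 and zc<.1437: print("low contact, abort");break
    if F>27: break
print(arm.read_state()["time_s"])
E
```

```text
74.0 74.17 -0.8
73.5 73.53 -0.2
73.0 72.96 -0.7
72.5 72.57 0.9
72.0 72.49 5.3
71.5 72.42 8.0
71.0 72.33 11.5
70.5 72.05 13.8
70.0 71.68 14.2
69.5 71.25 15.0
69.0 70.78 15.6
68.5 70.29 15.1
68.0 69.83 15.2
67.5 69.3 15.5
67.0 68.84 15.9
66.5 68.6 18.3
66.0 68.58 21.5
65.5 68.54 25.9
15.4833
```

```bash
python3 - <<'E'
from h import *
from rig import arm
arm.movel(pt(-55,0,.15),rate=.05)
arm.movel(pt(-91,0,.20),rate=.12)
f=arm.grab_frame("wrist");cv2.imwrite("pics/e.png",f["image"][:,:,::-1]);print(arm.read_state()["time_s"],fz(arm))
a=cv2.imread("pics/c.png");b=cv2.imread("pics/e.png");cv2.imwrite("pics/ce.png",cv2.resize(np.vstack([a[60:240],b[60:240]]),None,fx=1.5,fy=1.5))
E
```

```text
16.5833 [ 0.13797169 -0.35599842 -0.06291485]
```

View pics/ce.png

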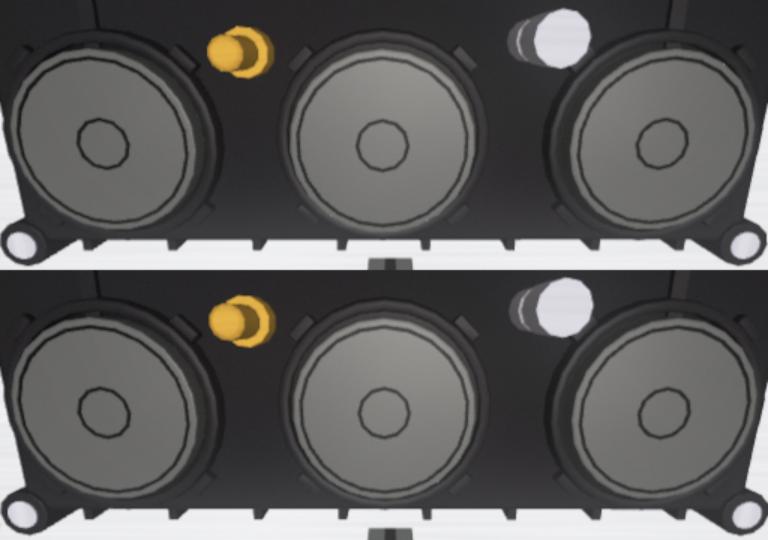

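The before (top) and after (bottom) views show the middle cover, at about (383,145) and (385,412), slightly smaller and centred in its collar, so it is lower and level. The fitting and gauge have not moved. I'll raise the hand and hand in.

```bash
python3 - <<'E'
from h import *
from rig import arm
arm.movel(pt(-91,0,.27),rate=.15);arm.wait(.3)
s=arm.read_state();print(s["time_s"],np.abs(s["qd"]).max())
arm.job_done()
E
```

```text
17.55 0.007566107663798905
the job is handed in; nothing more can be done
```

The loose cover was the one in port 2. I pressed it home, raised the hand clear of everything, and handed the job in at 17.6 s of the 54 s allowed.

- **Finding it:** I located the module by fitting the five covers in the top image (residuals under 0.6 mm). Heights from the two camera views pointed to port 2, so I tested that one first.
- **Edge press:** the finger touched about 3 mm above seated height. The cover gave softly at about 1 N/mm for 2–2.5 mm, then hit a hard stop at 9.8 N. That means it tilted. I estimate 0.05–0.1 rad, since the robot has no direct tilt reading.
- **Middle press:** contact came at 72.5 mm. The cover slid at about 15 N, a little under the quoted 17 N, down to 68.6 mm. It stopped there, 4 mm lower, as the force rose to 26 N.
- **Last checks:** the wrist picture after the press showed port 2 level in its collar, with the fitting and gauge unmoved. The wrist force was back near zero.
- **Not checked:** I did not press the edge again afterwards. I never touched the other four covers, so I did not feel them as firm either.

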